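Close the blood sample transport case

TASK

Make the blood sample case ready for transport: first fold its upright metal tube retainer down flat over the tubes, and only then swing the hinged lid fully shut over it. Just push and press with the fingertips: pick up and carry nothing, keep the case where it stands on the table, and do not disturb the things around it.

Things in the scene. Friction and masses are not known exactly. Their poses are not given: they have to be found in the camera images.
- case: Grey open sample case, 3.2 kg, loose on the table (light pushes do not shift it). 200 x 200 mm, rim 115 mm high, walls 6 mm. Origin: centre of its underside. z up; its +y side (left from the robot at yaw 0) carries the lid hinge, its -y side the retainer hinge; yaw within 0.5. Inside: red-capped tubes in the -y part (tops 83 mm above the table), a white cool brick (top 76 mm) in the +y part.
- lid (a joint): Lid angle (rad): 0 = shut, flat on the rim; pi/2 = straight up; up to 1.95 = leaning back outwards. Grey plate, 200 mm along the hinge x 200 x 14 mm, 0.45 kg. Stiff friction hinge: it stays where it is left, does not fall shut, must be pushed all the way (1 to 6 N near its free edge). Starts open at 1.6 to 1.9. The raised retainer blocks it.
- lid_hinge (a point): Middle of the lid's hinge axis (along the case's x), atop the case's +y wall: 100 mm from the case's centre, 115.5 mm above the table, in the plane of the lid's inner face. Its frame turns with the lid: the plate reaches 200 mm along its -y; +z points out of the outer face (up when shut, to the case's +y when standing), which lies 14 mm off.
- lid_edge (a point): Middle of the free edge of the lid, on the outer face (200 mm from the hinge). When open it is about 310 mm above the table; when shut it lies over the case's -y wall.
- flap (a joint): Angle of the tube retainer (rad): 0 = folded down, level, just over the tube caps; pi/2 = straight up; up to 1.85 = leaning outwards. Bare metal plate with dark round spots, 170 mm along the hinge x 120 x 5 mm, 90 g. Friction hinge: it stays where it is left; 1 to 2 N near the free edge moves it. Starts upright at 1.4 to 1.8.
- flap_hinge (a point): Middle of the retainer's hinge axis (along the case's x), inside the case's -y wall: 88 mm from the case's centre, 87.5 mm above the table. Its frame turns with the retainer: the plate reaches 120 mm along its +y; +z points out of the face to push, 5 mm off (to the case's -y when standing, up when folded: then 92.5 mm above the table, 22.5 mm below the rim).
- flap_edge (a point): Middle of the free edge of the retainer, on the face that is on top once folded (120 mm from the hinge); about 205 mm above the table when upright.
- jar: Small specimen jar with white cap, 50 mm across, 65 mm tall, beside the case's -y wall. Origin under its centre. To be left alone.
- marker: Black marker pen lying on the table just beyond the case's +x wall, 14 x 130 x 14 mm, long axis along its y. To be left alone.
- rack: Clear rack of lilac-capped tubes, 200 x 70 mm, 94 mm tall, at the robot's right. Origin under its centre. To be left alone.
- scanner: Hand scanner lying at the robot's left, 180 x 70 x 42 mm. To be left alone.
- tape: Roll of paper tape lying flat, 90 mm across, 25 mm high. To be left alone.
- labelbox: Small cardboard box, 90 x 70 x 55 mm. To be left alone.
- tub: White tub with blue cap, 84 mm across, 100 mm tall. To be left alone.

How it is judged:
By the outcome, as a careful person would: the job done as asked, in the order asked, and still so for the second after the job is handed in, with the robot touching nothing.
It also fails if it takes over 51 s, if anything falls off the work surface, if the arm or the gripper's body presses on something with over 40 N, if the wrist force passes 120 N, or if a joint passes its speed limit or range.

ROBOT

A 6-joint arm with a two-finger parallel gripper is mounted at the origin on the work surface. World frame = base frame: x ahead of the robot, y to its left, z up, the work surface at z = 0. Lengths are in mm, angles in degrees, forces in N, time in s.
With the tool pointing down it reaches from about 350 to 850 mm from the base axis. Payload 8.1 kg.
Tool frame: the origin (TCP) lies at the centre of the arm's flange, where the gripper is bolted on; the fingertips stand 173 mm ahead of it and the grasp point (between the pads) lies 155 mm ahead of it; z points along the fingers, y is the line along which they close (so a half turn about z gives the same grasp; the last joint's range is limited). The gripper opens to 85 mm and grips with 20 to 120 N. Pads are 22 mm wide; open, the fingers measure 114 mm over their backs; the gripper's body (76 mm by 85 mm) begins 54 mm behind the grasp point. The pads swing forward as they close: fully open they stand 13 mm farther back than shut.
Start: joints at [-76.971, 7.471, 85.268, -0, 87.261, -4.893], TCP at [184.655, -570.885, 404.692] pointing down, gripper open.
Joint ranges: [-169.43, 169.43], [-51.17, 129.36], [1.28, 143.12], [-76.62, 256.62], [0, 156.53], [-152.29, 152.29]. Speed limits (degrees/s): [136.94, 136.94, 159.86, 180, 180, 180].

INTERFACE

Orientations are given as [roll, pitch, yaw] about the fixed x, y, z axes, in that order (R = Rz(yaw) Ry(pitch) Rx(roll)).
In Python, from bench import * gives the robot as it stands.
- The arm moves only by the shell command python3 -m jog 'ROWS' [FORCE]. ROWS is text: rows parted by semicolons, each of 7 numbers parted by spaces: the shift along the tool's x, y, z scaled (see below), then the turn, a rotation vector about the tool's x, y, z scaled (see below), then the closure, from -1 (fully open) to 1 (shut). In form: tx ty tz wx wy wz hand; .... A call has 1 to 5 rows; each row shifts and turns the commanded pose from where the row before left it, along the tool's axes as they then stand; what a row does not reach is not made up. The controller multiplies each number of a shift by 0.1 m and each number of a turn by 60 degrees. A row lasts 1/8 s, in which the tool goes at most 62.5 mm and 10.7 degrees, less where a joint would pass 70% of its speed; a pose out of reach is approached as far as the arm can. A call with a number of a shift or a turn outside -1 to 1 is refused whole. A call with a gripper value outside its range is refused whole. The fingers move at their own pace and stop on an object; FORCE is the grip in N (left out, the last holds). Time passes only in rows, so rows that do not move let the fingers close. It gives the time, the measured TCP pose, the force, the opening and the grip force at its end, in the units of the state.
- sense(): the state, without advancing time (a new reading comes with each control period).
- snapshot(name): name is "side" or "top" or "wrist"; returns a dict with "img" (384x512x3 uint8, red, green, blue), "fx", "fy", "cx", "cy" (pixels), "extrinsics" (4x4, takes a point from camera to world coordinates). Camera axes: x right, y down, z forward; pixel columns grow to the right and rows downward; lengths in mm; the calibration is good to about 2 mm. A picture is of the moment at which its call begins. There is no depth.
- hand_in(): hands the job in; it is judged then, once.
The state is a dict: "time": time; "joint_pos": joint angles; "qd": joint speeds; "joint_efforts": joint torques, N m; "tool_pos": TCP position; "tcp_rot": TCP orientation; "ft_force": force on the tool from outside, world axes, zero at the start; "wrist_torque": the same for the moment, N m; "finger_gap": finger opening in mm; "grip_force": force on a finger pad.
Only numpy, scipy, OpenCV 4.12 (cv2) and the standard library are available. Lean on these libraries where they do the work, as an engineer would, in place of code of your own. Each camera call takes 0.05 s, during which the arm holds its last target. There are 200 camera calls.

## Working session

There is one attempt and no reset: what is moved stays moved. The work goes in short steps, Python scripts to look and compute and a shell command to move; the robot and the scene stay as the last step left them, time stands still between calls to the robot, and variables do not carry over. Pictures are saved under pics/ and viewed, at most 10 in all, crops included, and the job is handed in when it is done.

```bash
mkdir -p pics; ls; python3 - <<'E'
from bench import *
import cv2, numpy as np
for n in ("side","top"):
    s=snapshot(n); cv2.imwrite(f"pics/{n}0.png",cv2.resize(s["img"][:,:,::-1],(800,600),interpolation=cv2.INTER_CUBIC))
    print(n,s["fx"],s["fy"],s["cx"],s["cy"]); print(np.round(s["extrinsics"],4).tolist())
s=sense(); print(s["time"],s["tool_pos"],s["tcp_rot"],s["ft_force"],s["finger_gap"])
E
```

```text
pics
side 487.371210428316 487.371210428316 255.2616863255427 189.481845383887
[[-0.7876, -0.3729, 0.4906, -169.7137], [-0.616, 0.458, -0.6409, 896.3417], [0.0143, -0.807, -0.5904, 941.1489], [0.0, 0.0, 0.0, 1.0]]
top 365.46676704828343 365.46676704828343 258.48917844811393 191.02957409914492
[[0.025, -0.9889, 0.1467, 375.482], [-0.9997, -0.0246, 0.0044, 10.1793], [-0.0008, -0.1467, -0.9892, 1246.3604], [0.0, 0.0, 0.0, 1.0]]
0.1 [ 184.5910976  -570.68148248  403.74663497] [-1.79905828e+02 -5.56072799e-03  1.79211025e+01] [-0.26735501 -0.55312632  0.4295361 ] 85.43384985864948
```

View pics/side0.png

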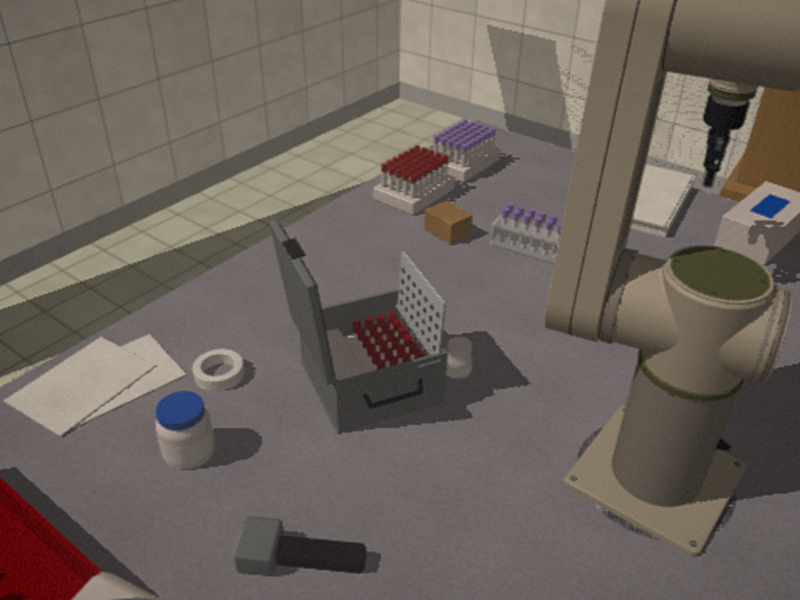

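View pics/top0.png

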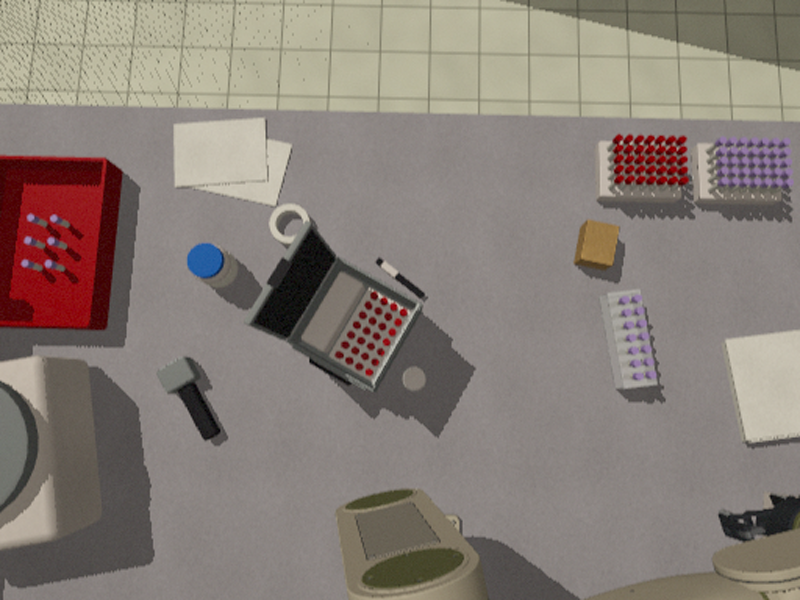

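The side view shows the case at about (375,350), with the lid up at (275,220)-(320,310) and the retainer at (400,255)-(443,310). The top view shows the case at about (360,325), the jar at (413,378) and the marker at (400,278). I'll crop in closer.

```bash
python3 - <<'E'
import cv2
for n,(x0,y0) in (("side",(260,210)),("top",(240,210))):
    im=cv2.imread(f"pics/{n}0.png")[y0:y0+225,x0:x0+300 if 0 else x0+230]
    im=cv2.resize(im,None,fx=2.6,fy=2.6,interpolation=cv2.INTER_CUBIC)
    im=cv2.convertScaleAbs(im,alpha=1.5,beta=10)
    for k in range(0,230,20):
        p=int(k*2.6); cv2.putText(im,str(x0+k),(p,10),0,.35,(0,255,255)); cv2.putText(im,str(y0+k),(0,p+4),0,.35,(0,255,255)); cv2.line(im,(p,12),(p,18),(0,255,255)); cv2.line(im,(26,p),(32,p),(0,255,255))
    cv2.imwrite(f"pics/{n}0c.png",im); print(im.shape)
E
```

```text
(585, 598, 3)
(585, 598, 3)
```

View pics/side0c.png

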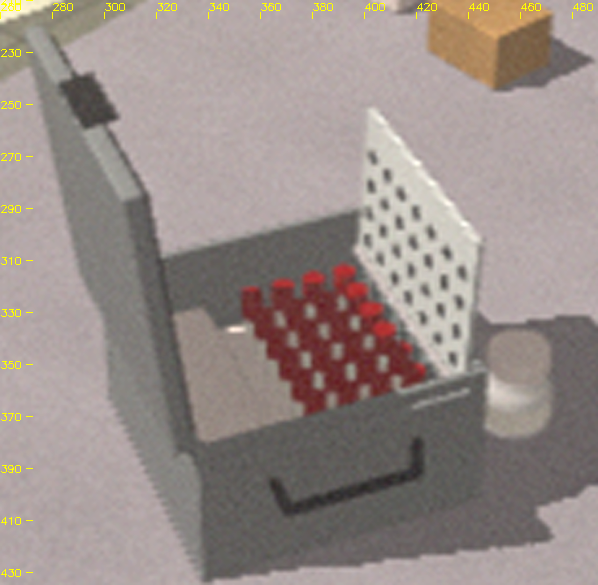

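View pics/top0c.png

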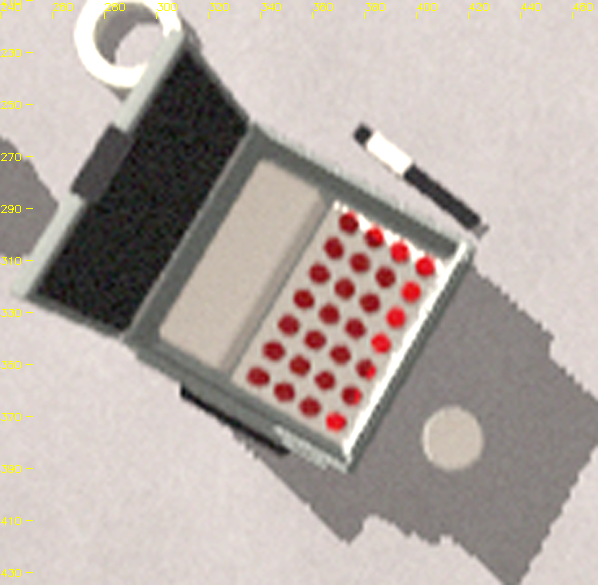

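The crops show the lid's free-edge corners at side crop (125,200), (148,192), (25,30) and (42,25), and the retainer's top corners at (370,108) and (480,238). In the top crop the rim corners are at (472,243) and (348,470). I'll fit the pose from these.

```bash
cat > h.py <<'E'
import numpy as np
from scipy.optimize import least_squares
from scipy.spatial.transform import Rotation as R
O={"side":(260,210),"top":(240,210)}
def crop2px(n,p): return ((np.array(O[n])+np.array(p)/2.6)+.5)/1.5625-.5
def proj(s,P):
    E=np.array(s["extrinsics"]); c=(P-E[:3,3])@E[:3,:3]
    return np.array([s["fx"]*c[0]/c[2]+s["cx"],s["fy"]*c[1]/c[2]+s["cy"]])
def W(q,P): # case->world
    c,s=np.cos(q[2]),np.sin(q[2]); return np.array([q[0]+c*P[0]-s*P[1],q[1]+s*P[0]+c*P[1],P[2]])
def lid(q,x,r,t): # r from hinge, t thickness offset (outer)
    a=q[3]; return W(q,[x,100-r*np.cos(a)+t*np.sin(a),115.5+r*np.sin(a)+t*np.cos(a)])
def flap(q,x,r,t): # t toward push face
    a=q[4]; return W(q,[x,-88+r*np.cos(a)-t*np.sin(a),87.5+r*np.sin(a)+t*np.cos(a)])
E
cat > fit.py <<'E'
from bench import *; from h import *
S={n:snapshot(n) for n in ("side","top")}
obs=[("side",(125,200),lambda q:lid(q,-100,200,14)),("side",(148,192),lambda q:lid(q,-100,200,0)),("side",(25,30),lambda q:lid(q,100,200,14)),("side",(42,25),lambda q:lid(q,100,200,0)),
("side",(370,108),lambda q:flap(q,85,120,2)),("side",(480,238),lambda q:flap(q,-85,120,2)),
("side",(485,365),lambda q:W(q,[-100,-100,115])),("side",(205,580),lambda q:W(q,[-100,100,0])),
("top",(472,243),lambda q:W(q,[100,-100,115])),("top",(348,470),lambda q:W(q,[-100,-100,115])),
("top",(35,300),lambda q:lid(q,-100,200,0)),("top",(185,45),lambda q:lid(q,100,200,0))]
f=lambda q:np.concatenate([proj(S[n],g(q))-crop2px(n,p) for n,p,g in obs])
r=least_squares(f,[550,50,-.4,1.7,1.6],x_scale=[100,100,.3,.3,.3],loss="soft_l1")
print(np.round(r.x,3)); print(np.round(f(r.x).reshape(-1,2),1).tolist())
q=r.x; np.save("q.npy",q)
def ground(n,p,z):
    s=S[n];u=crop2px(n,p);E=np.array(s["extrinsics"]);d=E[:3,:3]@[(u[0]-s["cx"])/s["fx"],(u[1]-s["cy"])/s["fy"],1]
    return E[:3,3]+d*(z-E[2,3])/d[2]
print("jar",ground("top",(452,438),65),"marker",ground("top",(365,133),14),ground("top",(483,228),14))
for n,g in (("lidedge",lid(q,0,200,14)),("flapedge",flap(q,0,120,5)),("fl+",flap(q,85,120,5)),("fl-",flap(q,-85,120,5))): print(n,np.round(g))
E
python3 fit.py
```

```text
[ 4.93082e+02  1.12784e+02 -4.80000e-01  1.67000e+00  1.63800e+00]
[[0.2, -0.2], [0.5, -0.1], [-1.2, -0.7], [-0.0, -1.1], [-0.5, -1.0], [0.4, 0.5], [0.7, 0.4], [-0.6, 0.8], [0.8, -0.3], [-0.1, 0.5], [-2.1, 1.4], [0.5, -2.2]]
jar [386.09185425  -8.49897212  65.        ] marker [640.63660968  70.15542033  14.        ] [561.7290299  -31.38867532  14.        ]
lidedge [555. 231. 313.]
flapedge [446.  23. 207.]
fl+ [522. -16. 207.]
fl- [371.  62. 207.]
```

Pose fit: case at (493,113), yaw -27.5°, lid at 1.67, retainer at 1.64. At tool yaw 62.5° the tool's x axis lies along case +y and its y axis along case +x. I'll turn to that yaw, shut the gripper, and travel to a point behind the retainer.

```bash
cat >> h.py <<'E'
def rep():
    from bench import sense
    s=sense(); q=np.load("q.npy"); T=R.from_euler("xyz",s["tcp_rot"],degrees=True)
    tip=np.array(s["tool_pos"])+T.apply([0,0,173]); d=tip-[q[0],q[1],0]
    c,sn=np.cos(q[2]),np.sin(q[2]); f=s["ft_force"]
    print("t %.2f"%s["time"],"tip case",np.round([c*d[0]+sn*d[1],-sn*d[0]+c*d[1],tip[2]],1),"rpy",np.round(s["tcp_rot"],1),"F case",np.round([c*f[0]+sn*f[1],-sn*f[0]+c*f[1],f[2]],1),"gap %.0f"%s["finger_gap"])
if __name__=="__main__": rep()
E
python3 -m jog '0 0 0 0 0 -0.149 1;0 0 0 0 0 -0.149 1;0 0 0 0 0 -0.149 1;0 0 0 0 0 -0.149 1;0 0 0 0 0 -0.149 1'; python3 h.py
python3 -m jog '0.3 0 0 0 0 0 1;0.6 0 0 0 0 0 1;0.6 0 0 0 0 0 1;0.6 0 0 0 0 0 1;0.6 0 0 0 0 0 1'; python3 h.py
```

```text
time: 0.82
tool_pos: [184.7, -570.8, 404.4]
tcp_rot: [-180.0, -0.0, 62.9]
ft_force: [-1.0, -0.1, -0.1]
finger_gap: -0.0
grip_force: 0.0
t 0.82 tip case [  42.4 -748.7  231.4] rpy [-180.    -0.    62.9] F case [-0.8 -0.6 -0.1] gap -0
time: 1.45
tool_pos: [309.3, -329.4, 404.6]
tcp_rot: [180.0, -0.0, 62.6]
ft_force: [0.8, -0.0, 0.0]
finger_gap: 0.3
grip_force: 0.0
t 1.45 tip case [  41.4 -477.   231.6] rpy [180.   -0.   62.6] F case [0.7 0.3 0. ] gap 0
```

```bash
python3 -m jog '0.6 -0.1 0 0 0 0 1;0.6 -0.1 0.1 0 0 0 1;0.6 -0.1 0.1 0 0 0 1;0.6 -0.1 0.1 0 0 0 1;0.5 0 0.1 0 0 0 1'; python3 -m jog '0.3 0 0 0 0 0 1; 0 0 0 0 0 0 1; 0 0 0 0 0 0 1' ; python3 h.py
python3 - <<'E'
from bench import *; import cv2
s=snapshot("side")["img"][90:300,130:370,::-1]; cv2.imwrite("pics/a.png",cv2.resize(s,(684,600),interpolation=cv2.INTER_CUBIC))
E
```

```text
time: 2.08
tool_pos: [406.7, -52.9, 364.6]
tcp_rot: [179.9, -0.0, 62.7]
ft_force: [0.7, -0.2, 0.7]
finger_gap: 0.0
grip_force: 0.0
time: 2.45
tool_pos: [420.3, -28.9, 364.6]
tcp_rot: [-180.0, 0.0, 62.6]
ft_force: [0.2, 0.2, -0.4]
finger_gap: -0.1
grip_force: 0.0
t 2.45 tip case [   0.9 -159.4  191.6] rpy [-180.     0.    62.6] F case [ 0.   0.2 -0.4] gap -0
```

View pics/a.png

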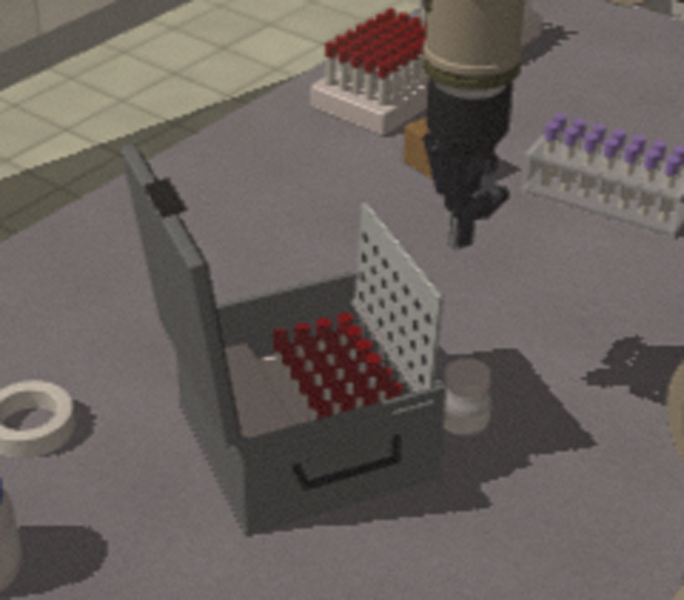

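The side view shows the fingertips at about (458,245), behind the upright retainer and clear of it. Next I fold it along its arc.

```bash
python3 -m jog '0.25 0 0.02 0 0 0 1;0.25 0 0.02 0 0 0 1;0.22 0 0 0 0 0 1;0.2 0 0.04 0 0 0 1;0.18 0 0.08 0 0 0 1'; python3 h.py
python3 -m jog '0.16 0 0.12 0 0 0 1;0.14 0 0.15 0 0 0 1;0.1 0 0.17 0 0 0 1; 0 0 0 0 0 0 1'; python3 h.py
```

```text
time: 3.12
tool_pos: [471.5, 68.6, 349.0]
tcp_rot: [179.9, -0.0, 62.5]
ft_force: [0.5, -0.1, 0.1]
finger_gap: 0.2
grip_force: 0.4
t 3.12 tip case [  1.5 -49.1 176. ] rpy [179.9  -0.   62.5] F case [0.5 0.1 0.1] gap 0
time: 3.62
tool_pos: [488.7, 104.9, 302.3]
tcp_rot: [-179.8, 0.1, 62.7]
ft_force: [0.4, -0.5, -0.1]
finger_gap: -0.3
grip_force: 0.0
t 3.62 tip case [ -0.8  -9.4 129.3] rpy [-1.798e+02  1.000e-01  6.270e+01] F case [ 0.6 -0.2 -0.1] gap -0
```

```bash
python3 -m jog '0.07 0 0.18 0 0 0 1;0.03 0 0.16 0 0 0 1;0 0 0.03 0 0 0 1;0 0 0 0 0 0 1'; python3 h.py
python3 - <<'E'
from bench import *; import cv2
s=snapshot("side")["img"][90:300,130:370,::-1]; cv2.imwrite("pics/b.png",cv2.resize(s,(684,600),interpolation=cv2.INTER_CUBIC))
E
```

```text
time: 4.12
tool_pos: [493.9, 113.4, 267.4]
tcp_rot: [-180.0, 0.0, 62.6]
ft_force: [-0.5, -0.8, -0.3]
finger_gap: 0.1
grip_force: 0.0
t 4.12 tip case [ 0.3  0.8 94.4] rpy [-180.     0.    62.6] F case [-0.1 -0.9 -0.3] gap 0
```

View pics/b.png

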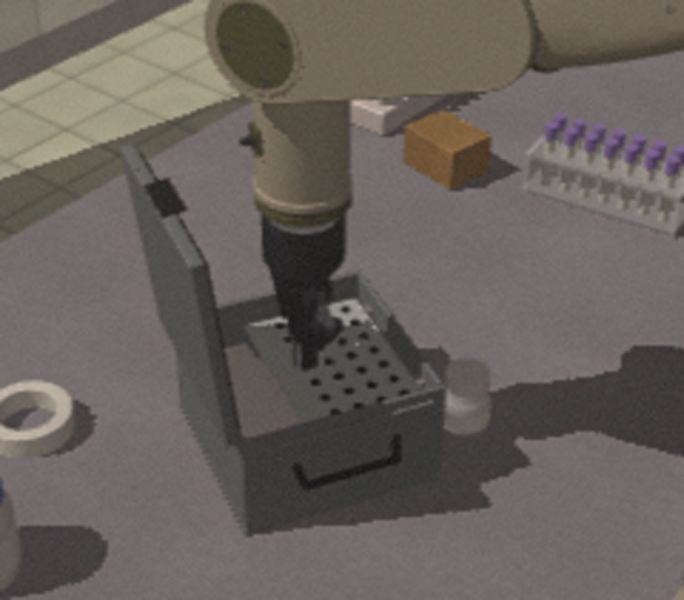

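The retainer is nearly flat inside the case, its free edge running from about (250,325) to (300,415), with the fingertip on it at (310,360). I'll press it down until force shows.

```bash
python3 -m jog '0 0 0.02 0 0 0 1;0 0 0 0 0 0 1'; python3 h.py; python3 -m jog '0 0 0.02 0 0 0 1;0 0 0 0 0 0 1'; python3 h.py;
```

```text
time: 4.42
tool_pos: [494.2, 113.4, 266.0]
tcp_rot: [180.0, -0.0, 62.6]
ft_force: [-0.3, 0.1, 0.1]
finger_gap: -0.1
grip_force: 0.0
t 4.42 tip case [ 0.8  1.1 93. ] rpy [180.   -0.   62.6] F case [-0.4 -0.   0.1] gap -0
time: 4.68
tool_pos: [494.3, 113.5, 265.7]
tcp_rot: [180.0, -0.0, 62.6]
ft_force: [-7.9, -2.2, 15.9]
finger_gap: -0.1
grip_force: 8.0
t 4.67 tip case [ 0.9  1.3 92.7] rpy [180.   -0.   62.6] F case [-6.  -5.6 15.9] gap -0
```

Contact force is 16 N at z = 92.7, which matches the folded level of 92.5, so the retainer is down. I'll rise, cross above the lid at case x ≈ -45 to miss the latch, and drop behind it.

```bash
python3 -m jog '0 0 -0.2 0 0 0 1;-0.1 0 -0.5 0 0 0 1;-0.2 -0.2 -0.5 0 0 0 1;0 -0.25 -0.5 0 0 0 1;0 0 -0.6 0 0 0 1'; python3 -m jog '0 0 -0.5 0 0 0 1;0 0 0 0 0 0 1;0 0 0 0 0 0 1';python3 h.py
```

```text
time: 5.3
tool_pos: [438.7, 107.8, 494.9]
tcp_rot: [-179.9, 0.0, 62.7]
ft_force: [1.5, -0.2, -0.6]
finger_gap: -0.1
grip_force: 0.0
time: 5.68
tool_pos: [440.3, 107.5, 543.1]
tcp_rot: [-180.0, 0.0, 62.6]
ft_force: [0.3, -0.4, -0.8]
finger_gap: 0.2
grip_force: 0.0
t 5.67 tip case [-44.4 -29.1 370.1] rpy [-180.     0.    62.6] F case [ 0.4 -0.2 -0.8] gap 0
```

```bash
python3 -m jog '0.5 0 0 0 0 0 1;0.6 0 0 0 0 0 1;0.6 0 0 0 0 0 1;0.4 0 0 0 0 0 1;0 0 0 0 0 0 1'; python3 h.py
python3 - <<'E'
from bench import *; import cv2
s=snapshot("side")["img"][50:300,110:370,::-1]; cv2.imwrite("pics/c.png",cv2.resize(s,(624,600),interpolation=cv2.INTER_CUBIC))
E
```

```text
time: 6.3
tool_pos: [537.5, 296.4, 538.9]
tcp_rot: [-179.7, 0.3, 62.8]
ft_force: [-0.3, -1.6, 0.5]
finger_gap: 0.1
grip_force: 0.0
t 6.30 tip case [-46.3 182.4 365.9] rpy [-179.7    0.3   62.8] F case [ 0.5 -1.6  0.5] gap 0
```

View pics/c.png

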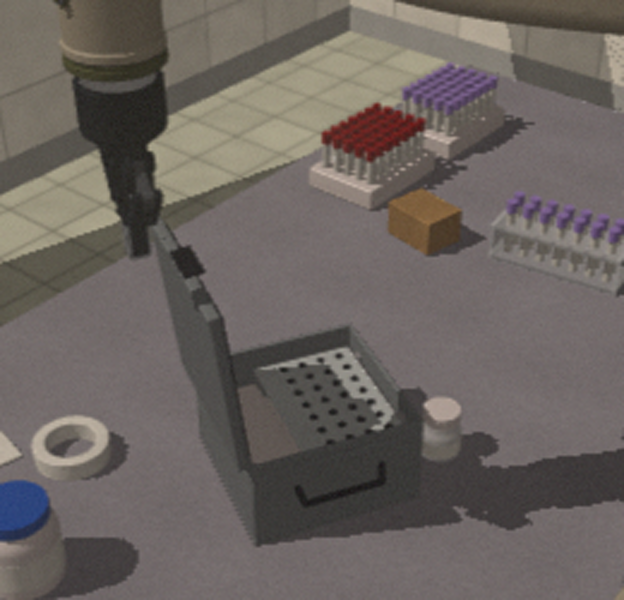

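The retainer lies flat, from about (260,365) to (400,430), and stayed there. The lid is untouched and the fingertip at (140,250) is behind it and above. I'll descend and begin the push.

```bash
python3 -m jog '0 0 0.4 0 0 0 1;0 0 0.36 0 0 0 1;0 0 0 0 0 0 1'; python3 h.py; python3 -m jog '-0.25 0 0 0 0 0 1;-0.2 0 0 0 0 0 1;-0.2 0 0 0 0 0 1;-0.2 0 0 0 0 0 1;0 0 0 0 0 0 1'; python3 h.py
```

```text
time: 6.72
tool_pos: [535.8, 292.7, 463.3]
tcp_rot: [-179.7, 0.4, 62.6]
ft_force: [-0.1, 0.1, -0.4]
finger_gap: -0.1
grip_force: 0.0
t 6.72 tip case [-46.1 178.2 290.3] rpy [-179.7    0.4   62.6] F case [-0.2  0.  -0.4] gap -0
time: 7.35
tool_pos: [497.5, 217.5, 470.1]
tcp_rot: [179.9, -0.1, 62.5]
ft_force: [0.3, -0.5, -0.6]
finger_gap: 0.3
grip_force: 0.0
t 7.35 tip case [-44.1  95.3 297.1] rpy [ 1.799e+02 -1.000e-01  6.250e+01] F case [ 0.5 -0.3 -0.6] gap 0
```

```bash
python3 -m jog '-0.18 0 0.07 0 0 0 1;-0.17 0 0.07 0 0 0 1;-0.16 0 0.06 0 0 0 1;-0.16 0 0.07 0 0 0 1;0 0 0 0 0 0 1'; python3 h.py; python3 -m jog '-0.15 0 0.09 0 0 0 1;-0.15 0 0.1 0 0 0 1;-0.13 0 0.12 0 0 0 1;-0.12 0 0.13 0 0 0 1;0 0 0 0 0 0 1'; python3 h.py
python3 - <<'E'
from bench import *; import cv2
s=snapshot("side")["img"][50:300,110:370,::-1]; cv2.imwrite("pics/d.png",cv2.resize(s,(624,600),interpolation=cv2.INTER_CUBIC))
E
```

```text
time: 7.98
tool_pos: [467.0, 158.7, 441.4]
tcp_rot: [180.0, -0.0, 62.6]
ft_force: [-0.2, 1.2, -0.5]
finger_gap: 0.2
grip_force: 0.0
t 7.97 tip case [-44.3  28.7 268.4] rpy [180.   -0.   62.6] F case [-0.8  0.9 -0.5] gap 0
time: 8.6
tool_pos: [441.7, 110.2, 396.6]
tcp_rot: [-180.0, 0.0, 62.6]
ft_force: [0.7, 1.2, 0.5]
finger_gap: 0.1
grip_force: 0.0
t 8.60 tip case [-44.4 -26.1 223.6] rpy [-180.     0.    62.6] F case [0.  1.4 0.5] gap 0
```

View pics/d.png

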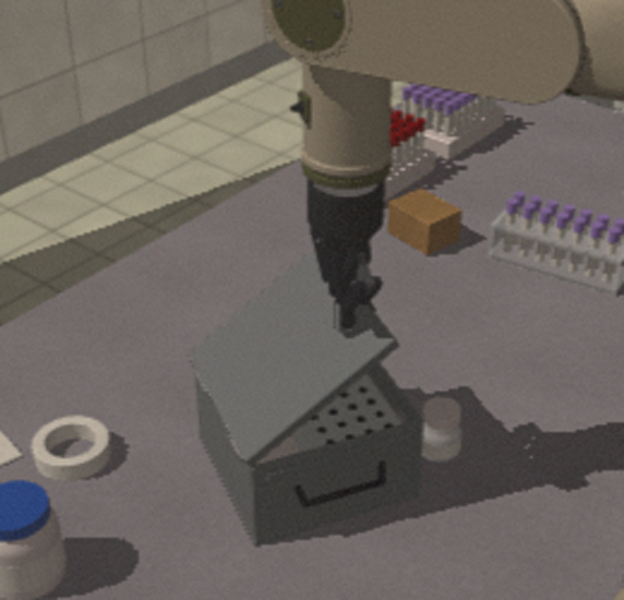

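The lid is about 60% shut, with the fingertip at (345,325) near its free edge, and the case has not moved. I'll carry on along the arc.

```bash
python3 -m jog '-0.1 0 0.13 0 0 0 1;-0.09 0 0.14 0 0 0 1;-0.07 0 0.16 0 0 0 1;-0.06 0 0.16 0 0 0 1;0 0 0 0 0 0 1'; python3 h.py; python3 -m jog '-0.03 0 0.12 0 0 0 1;-0.03 0 0.12 0 0 0 1;0 0 0.08 0 0 0 1;0 0 0 0 0 0 1'; python3 h.py;python3 -m jog '0 0 0.02 0 0 0 1;0 0 0 0 0 0 1'; python3 h.py
```

```text
time: 9.28
tool_pos: [425.9, 81.3, 335.5]
tcp_rot: [-179.8, 0.1, 62.6]
ft_force: [0.2, -0.4, 0.2]
finger_gap: 0.0
grip_force: 0.0
t 9.28 tip case [-45.5 -59.4 162.5] rpy [-1.798e+02  1.000e-01  6.260e+01] F case [ 0.4 -0.3  0.2] gap 0
time: 9.78
tool_pos: [423.8, 76.5, 304.7]
tcp_rot: [-179.9, 0.1, 62.6]
ft_force: [-0.9, -0.5, 0.5]
finger_gap: 0.3
grip_force: 0.0
t 9.78 tip case [-44.9 -64.4 131.7] rpy [-1.799e+02  1.000e-01  6.260e+01] F case [-0.6 -0.9  0.5] gap 0
time: 10.02
tool_pos: [424.3, 76.5, 303.8]
tcp_rot: [180.0, -0.0, 62.6]
ft_force: [-0.4, 0.1, 0.2]
finger_gap: 0.1
grip_force: 0.0
t 10.03 tip case [-44.2 -63.9 130.8] rpy [180.   -0.   62.6] F case [-0.4 -0.1  0.2] gap 0
```

```bash
python3 -m jog '0 0 0.015 0 0 0 1;0 0 0 0 0 0 1'; python3 h.py; python3 -m jog '0 0 0.015 0 0 0 1;0 0 0 0 0 0 1'; python3 h.py
```

```text
time: 10.28
tool_pos: [424.3, 76.5, 302.9]
tcp_rot: [180.0, -0.0, 62.6]
ft_force: [-2.2, 0.7, 4.7]
finger_gap: 0.1
grip_force: 2.6
t 10.28 tip case [-44.1 -63.9 129.9] rpy [180.   -0.   62.6] F case [-2.3 -0.4  4.7] gap 0
time: 10.52
tool_pos: [424.4, 76.5, 302.8]
tcp_rot: [180.0, -0.0, 62.6]
ft_force: [-9.4, -0.8, 18.2]
finger_gap: 0.3
grip_force: 9.1
t 10.53 tip case [-44.  -63.9 129.8] rpy [180.   -0.   62.6] F case [-7.9 -5.  18.2] gap 0
```

The lid meets its stop at z = 129.8 (129.5 expected) with 18 N. I'll back off and take a look.

```bash
python3 -m jog '0 0 -0.2 0 0 0 1;0 0 -0.5 0 0 0 1;-0.3 0 -0.5 0 0 0 1;-0.5 0 -0.3 0 0 0 1;-0.5 0 0 0 0 0 1'; python3 -m jog '-0.5 0 0 0 0 0 1;0 0 0 0 0 0 1;0 0 0 0 0 0 1';python3 h.py
python3 - <<'E'
from bench import *; import cv2, numpy as np
a=snapshot("side")["img"][100:300,110:370,::-1]; b=snapshot("top")["img"][120:290,100:320,::-1]
im=np.hstack([cv2.resize(a,(400,308),interpolation=cv2.INTER_CUBIC),cv2.resize(b,(399,308),interpolation=cv2.INTER_CUBIC)])
cv2.imwrite("pics/e.png",im)
E
```

```text
time: 11.15
tool_pos: [364.1, -39.8, 454.1]
tcp_rot: [179.7, -0.1, 62.7]
ft_force: [1.0, -0.7, -0.9]
finger_gap: -0.3
grip_force: 0.0
time: 11.52
tool_pos: [341.4, -83.4, 450.8]
tcp_rot: [180.0, -0.0, 62.6]
ft_force: [-0.6, 0.4, -0.1]
finger_gap: -0.1
grip_force: 0.0
t 11.53 tip case [ -43.7 -244.   277.8] rpy [180.   -0.   62.6] F case [-0.7  0.1 -0.1] gap -0
```

View pics/e.png

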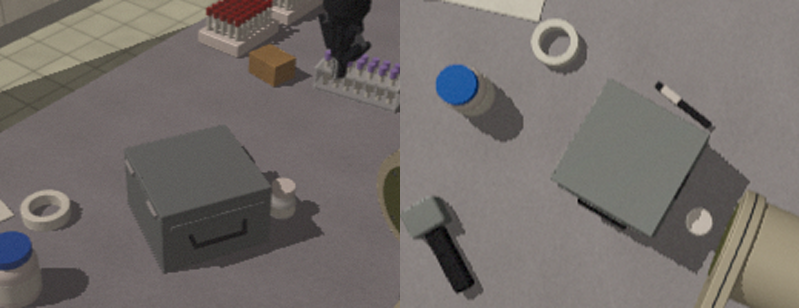

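The lid lies flat on the rim in both views (side about (195,170), top about (630,155)). The jar, marker, tape and tub are all where they were, and the arm is clear.

```bash
python3 -c "
from bench import *
print(hand_in())"
```

```text
the job is handed in; nothing more can be done
None
```

I folded the retainer flat first and then shut the lid fully, without moving the case or anything around it; the job was handed in at about 12 s of robot time, and no verdict came back.

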